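Load the lens indexer and clamp it

ROBOT

A 7-joint arm with a two-finger parallel gripper is mounted at the origin on the work surface. World frame = base frame: x ahead of the robot, y to its left, z up, the work surface at z = 0. Lengths are in m, angles in degrees, forces in N, time in s.
With the tool pointing down it reaches from about 0.35 to 0.9 m from the base axis. Payload 7.2 kg.
Tool frame: the origin (TCP) lies on the centre line of the jaws, within the pads' length; the fingertips stand 22 mm ahead of it and the grasp point (between the pads) lies 3 mm ahead of it; z points along the fingers, x is the direction in which the jaws open and shut, and the axes are right-handed (so a half turn about z gives the same grasp; the last joint's range is limited). The gripper opens to 85 mm and grips with 20 to 120 N. Pads are 22 mm wide; open, the fingers measure 114 mm over their backs; the gripper's body (76 mm by 85 mm) begins 54 mm behind the grasp point. The pads swing forward as they close: fully open they stand 13 mm farther back than shut.
Start: joints at [-77.647, 23.554, -0.728, 91.456, 0.321, 64.991, -4.71], TCP at [0.175, 0.6, 0.253] pointing down, gripper open.
Joint ranges: [-169.25, 169.25], [-16.82, 113.86], [-84.01, 82.57], [7.8, 145.47], [-59.2, 239.2], [7.22, 106.19], [-163.78, 163.78]. Speed limits (degrees/s): [136.94, 136.94, 172.46, 172.46, 180, 180, 180].

INTERFACE

Orientations are given as [roll, pitch, yaw] about the fixed x, y, z axes, in that order (R = Rz(yaw) Ry(pitch) Rx(roll)).
In Python, from station import readout, vision, r, regions_of, pinpoint gives the robot as it stands.
- The arm moves only by the tool carry_out, never from a script. Its arguments are lists of equal length, an entry for each row: "hand": the gripper command: -1 is fully open, 1 is shut, values between are in proportion; "travel": the shift along the tool's x, y, z in cm, a list of three; "spin": the turn about the tool's z in units of 6 degrees (1.0 is 6 degrees). A call has 1 to 20 rows; each row is the pose to reach, as a shift and turn from the pose measured when the call began, along the tool's axes at that moment; what a row does not reach only later rows make up. A row lasts 1/8 s, in which the tool goes at most 62.5 mm and 10.7 degrees, less where a joint would pass 70% of its speed; a pose out of reach is approached as far as the arm can. A call with a gripper value outside its range is refused whole. The fingers move at their own pace and stop on an object; the grip force is fixed at half the most. Time passes only in rows, so rows that repeat a pose let the fingers close. It gives the time, the measured TCP pose, the force and the opening at its end, in the units of the state.
- readout.state(): the state, without advancing time (a new reading comes with each control period).
- vision.camera(name): name is "scene" or "side" or "wrist"; returns the picture (400x640x3 uint8, blue, green, red); there is no depth.
- vision.get_calibration(name): a dict with "fx", "fy", "cx", "cy" (pixels), "view" (4x4, takes a point from world to camera coordinates). Camera axes: x right, y down, z forward; pixel columns grow to the right and rows downward; lengths in m; the calibration is good to about 2 mm. A picture is of the moment at which its call begins: read the wrist's pose just before it. get_calibration takes no time and is no camera call; for the wrist camera it gives the pose at the moment of the call.
- r.sign_off(): hands the job in, once; it reports no verdict.
Trained networks look in the newest picture that a camera, given by its name, has taken for a name from the list of things; names that differ only in an ending like _2 or _b are one class to them, and where a whole thing is asked for, a point or a joint stands for the part that bears it (a point fixed in the world has none). Each returns a list of dicts, best first, with "conf" (0 to 1); they miss things now and then, are a little off and sometimes report something else, mostly with a low value. They report only what shows in the picture. A call takes as long as a camera call.
- regions_of(camera, thing): "region" (400x640 bool, what is visible of it) and "extent" ([centre column, centre row, width, height] in pixels, round what is visible of it).
- pinpoint(camera, thing): "centre" ([row, column] in pixels: a listed point, or the origin of a listed thing).
The state is a dict: "time_s": time; "joint_pos": joint angles; "qvel": joint speeds; "effort": joint torques, N m; "tool_pos": TCP position; "tcp_rot": TCP orientation; "wrist_force": force on the tool from outside, world axes, zero at the start; "ft_torque": the same for the moment, N m; "width": finger opening in m.
Only numpy, scipy, OpenCV 4.12 (cv2) and the standard library are available. Lean on these libraries where they do the work, as an engineer would, in place of code of your own. Each camera call takes 0.05 s, during which the arm holds its last target. There are 200 camera calls.

TASK

Slacken the hex nut of the lens indexer fully, in short back-and-forth swings because the lamp arm blocks a full turn, then turn the round table by its black handle post a quarter turn clockwise to the click stop where its pockets face the robot. Lay every lens from the white tray flat in a pocket of its own, black stub upwards and released; only then turn the table back a quarter turn to its first click stop and tighten the nut again as far as it goes, with all the lenses still in their pockets. Leave the bottle, the roll of tape and the screwdriver where they are.

Things in the scene. Friction and masses are not known exactly. Their poses are not given: they have to be found in the camera images.
- indexer: Lens indexer, fixed to the bench, its place and heading vary: white round base (230 mm across), aluminium turntable (280 mm across, top face 36 mm above the bench), steel hex nut on its central axis. Origin: on the bench, on that axis; z up. Angles given for its parts are counter-clockwise from its +x axis, seen from above.
- nut_top (a point): Centre of the nut's top face, 85 mm above the bench. Steel hexagon nut, 32 mm across flats, 25 mm high (60 to 85 mm above the bench) on a thinner neck. This frame turns with the nut: its x axis is square to one pair of flats; the other pairs lie at 60 and 120 degrees.
- clampnut (a joint): Turn of the hex nut in rad: 0 fully tight (hard stop), 4.2 fully slack (hard stop), growing counter-clockwise from above; starts between 0 and 0.1. Stays where it is left; takes about 0.15 N m. It drives a lock pin that holds the turntable in its click stop until the nut is past about 3.5; the pin goes back in only with the table in a click stop.
- turntable (a joint): Turn of the turntable in rad, growing clockwise from above. End stops, each with a click that draws the last 0.06 rad home and holds it there, at 0, where it starts (pockets towards the base's -y side), and at 1.571, the loading stop (pockets towards the base's -x side, the robot). Free between; the click takes about 5 N at the handle.
- handle_top (a point): Top centre of the turntable's handle: an upright black post, 14 mm across and 56 mm high (36 to 92 mm above the bench), 105 mm from the turntable's axis. Moves with the table. In the base's frame it lies at 150 degrees counter-clockwise of +x in the first stop and at 60 degrees in the loading stop.
- pocket1 (a point): Pocket in the turntable: floor centre, 36 mm above the bench, 85 mm from the table's axis. A round seat 58 mm across inside a black rim 3 mm thick and 5 mm high. The three pockets are alike and 50 degrees apart; pocket1 lies at 220 degrees in the first stop, 130 in the loading stop.
- pocket2 (a point): Second pocket, like pocket1; at 270 degrees in the first stop, 180 in the loading stop.
- pocket3 (a point): Third pocket, like pocket1; at 320 degrees in the first stop, 230 in the loading stop.
- tray: Fixed white lens tray, 260 x 220 mm (x, y), floor 5 mm thick, walls 14 mm high over all. Origin: centre of its underside.
- lens1: Pale round lens blank, 52 mm across and 8 mm thick, with a black round stub (16 mm across, 28 mm high) upright on its middle to hold it by; 36 mm high in all, about 60 g. Origin: centre of its flat underside, z along the stub. Two or three such lenses lie in the tray; an absent one reads None.
- lens2: Pale round lens blank, 52 mm across and 8 mm thick, with a black round stub (16 mm across, 28 mm high) upright on its middle to hold it by; 36 mm high in all, about 60 g. Origin: centre of its flat underside, z along the stub. Two or three such lenses lie in the tray; an absent one reads None.
- lens3: Pale round lens blank, 52 mm across and 8 mm thick, with a black round stub (16 mm across, 28 mm high) upright on its middle to hold it by; 36 mm high in all, about 60 g. Origin: centre of its flat underside, z along the stub. Two or three such lenses lie in the tray; an absent one reads None.
- bottle: Bystander: clear bottle, 52 mm across, 110 mm high, standing. Origin: centre of its underside.
- tape: Bystander: roll of tape lying flat, 100 mm across, 24 mm high. Origin: centre of its underside.
- driver: Bystander: screwdriver lying on the bench, 150 mm long along its x. Origin: below its middle.
- lamp_tip (a point): Middle of the lower edge of the lamp head's inner end, at 10 degrees, 80 mm from the table's axis. Fixed: the grey head (30 mm wide, 117 to 163 mm above the bench) runs outwards from here to an aluminium column (24 x 28 mm) 182 mm from the axis. Low things pass beneath it; a gripper's body turning with the nut strikes it.

How it is judged (in metres and radians):
On the way, in this order (a step that is already met when the one before it is completed fails the run):
1. the hex nut is slackened (past 3.0 rad) (value of joint clampnut above 3 rad), for 0.2 s.
2. the turntable is in the loading stop (1.52 to 1.62 rad) (value of joint turntable between 1.52 and 1.62 rad), for 0.2 s.
3. every lens lies in a pocket, released, the table still in the loading stop (all of step 2 and ((distance between lens1 and pocket1 below 0.006 m and angle between lens1's own z axis and vertical below 0.08 rad) or (distance between lens1 and pocket2 below 0.006 m and angle between lens1's own z axis and vertical below 0.08 rad) or (distance between lens1 and pocket3 below 0.006 m and angle between lens1's own z axis and vertical below 0.08 rad)) and ((distance between lens2 and pocket1 below 0.006 m and angle between lens2's own z axis and vertical below 0.08 rad) or (distance between lens2 and pocket2 below 0.006 m and angle between lens2's own z axis and vertical below 0.08 rad) or (distance between lens2 and pocket3 below 0.006 m and angle between lens2's own z axis and vertical below 0.08 rad)) and ((distance between lens3 and pocket1 below 0.006 m and angle between lens3's own z axis and vertical below 0.08 rad) or (distance between lens3 and pocket2 below 0.006 m and angle between lens3's own z axis and vertical below 0.08 rad) or (distance between lens3 and pocket3 below 0.006 m and angle between lens3's own z axis and vertical below 0.08 rad)) and contact force between each of lens1, lens2, lens3 and the fingers below 0.3 N), for 0.2 s.
4. the turntable is back in its first stop (within 0.05 rad) with every lens in a pocket (((distance between lens1 and pocket1 below 0.006 m and angle between lens1's own z axis and vertical below 0.08 rad) or (distance between lens1 and pocket2 below 0.006 m and angle between lens1's own z axis and vertical below 0.08 rad) or (distance between lens1 and pocket3 below 0.006 m and angle between lens1's own z axis and vertical below 0.08 rad)) and ((distance between lens2 and pocket1 below 0.006 m and angle between lens2's own z axis and vertical below 0.08 rad) or (distance between lens2 and pocket2 below 0.006 m and angle between lens2's own z axis and vertical below 0.08 rad) or (distance between lens2 and pocket3 below 0.006 m and angle between lens2's own z axis and vertical below 0.08 rad)) and ((distance between lens3 and pocket1 below 0.006 m and angle between lens3's own z axis and vertical below 0.08 rad) or (distance between lens3 and pocket2 below 0.006 m and angle between lens3's own z axis and vertical below 0.08 rad) or (distance between lens3 and pocket3 below 0.006 m and angle between lens3's own z axis and vertical below 0.08 rad)) and value of joint turntable between -0.05 and 0.05 rad), for 0.2 s.
At the end, for the whole second after the job is handed in: The nut is tight (below 0.12 rad), the turntable within 0.05 rad of its first stop, and every lens present at rest in a pocket: its underside centre within 6 mm of the pocket's floor centre and level within 0.08 rad, released (all of step 4 and value of joint clampnut below 0.12 rad and contact force between each of lens1, lens2, lens3 and the fingers below 0.3 N and linear speed of each of lens1, lens2, lens3 below 0.02 m/s); the robot touches nothing.
It fails at once if the bottle is disturbed (moved over 40 mm) (distance of bottle from where it was at the start of the episode above 0.04 m).
It fails at once if the roll of tape is disturbed (moved over 40 mm) (distance of tape from where it was at the start of the episode above 0.04 m).
It fails at once if the screwdriver is disturbed (moved over 40 mm) (distance of driver from where it was at the start of the episode above 0.04 m).
It fails at once if the bottle is knocked over (angle between bottle's own z axis and vertical above 0.5 rad).
Of lens1, lens2, lens3 only 2 to 3 are there at a start; the rules pass over those that are not, and their reading is None.
At some moment in a run one of lens1, lens2, lens3 may be knocked a few centimetres aside while the robot is not near it.
Once in a run the grip may slacken for a moment while it holds something.
It also fails if it takes over 210 s, if anything falls off the work surface, if the arm or the gripper's body presses on something with over 40 N, if the wrist force passes 120 N, or if a joint passes its speed limit or range.

## Working session

There is one attempt and no reset: what is moved stays moved. The work goes in short steps, Python scripts to look and compute and a tool call to move; the robot and the scene stay as the last step left them, time stands still between calls to the robot, and variables do not carry over. Pictures are saved under pics/ and viewed, about 12 in all and at most 16, crops included, and the job is handed in when it is done.

Besides the shell and the picture viewer there is one more tool, called after ">>>" as name(argument=value, ...) on one line, values as JSON. carry_out: Moves the arm, as the interface text tells. Its arguments: {"type":"object","properties":{"hand":{"type":"array"},"travel":{"type":"array"},"spin":{"type":"array"}},"required":["hand","travel","spin"]}

```bash
mkdir -p pics; ls; cat > h.py <<'E'
import numpy as np, cv2
from station import readout, vision, r, regions_of, pinpoint
def ray(cam,row,col,cal=None):
    c=cal or vision.get_calibration(cam); V=np.array(c["view"])
    d=np.array([(col-c["cx"])/c["fx"],(row-c["cy"])/c["fy"],1.]); R=V[:3,:3]
    return -R.T@V[:3,3], R.T@d
def at_z(cam,row,col,z,cal=None):
    o,d=ray(cam,row,col,cal); return o+d*(z-o[2])/d[2]
def proj(cam,p,cal=None):
    c=cal or vision.get_calibration(cam); V=np.array(c["view"]); q=V[:3,:3]@np.array(p)+V[:3,3]
    return np.array([c["fx"]*q[0]/q[2]+c["cx"],c["fy"]*q[1]/q[2]+c["cy"]])
E
python3 - <<'E'
from h import *
s=readout.state(); print(s)
Z=dict(indexer=0,nut_top=.085,handle_top=.092,pocket1=.036,pocket2=.036,pocket3=.036,tray=0,lens1=.005,bottle=0,tape=0,driver=0,lamp_tip=.117)
ims=[]
for cam in("scene","side"):
    im=vision.camera(cam).copy(); 
    for n,z in Z.items():
        for p in pinpoint(cam,n)[:4]:
            rr,cc=p["centre"]; print(cam,n,round(p["conf"],2),np.round([cc,rr]),np.round(at_z(cam,rr,cc,z),3))
    ims.append(im); cv2.imwrite(f"pics/{cam}0.png",im)
E
```

```text
pics
{'time_s': 0.0, 'joint_pos': array([-77.64498778,  23.60214532,  -0.72864829,  91.50484496,
         0.3201913 ,  64.98898976,  -4.71070067]), 'qvel': array([ 0.03766941,  0.05214382,  0.01795235,  0.07746986, -0.00582621,
       -0.12819426, -0.02656118]), 'effort': array([-2.18751056e-04, -6.00647449e+01,  6.81997463e-01, -2.99416512e+01,
        1.38580948e-02,  1.04459826e-02,  2.74604395e-05]), 'tool_pos': array([0.17492699, 0.59954045, 0.25242417]), 'tcp_rot': array([1.79994069e+02, 9.37617794e-02, 7.37378359e+01]), 'wrist_force': array([-0.59792098, -0.64955517,  0.17798428]), 'ft_torque': array([-0.05439616, -0.00757803, -0.01988136]), 'width': 0.08514151119082669}
scene nut_top 0.55 [327. 201.] [ 0.548 -0.023  0.085]
scene handle_top 0.56 [327. 180.] [0.456 0.02  0.092]
scene handle_top 0.18 [399. 188.] [0.574 0.189 0.092]
scene pocket1 0.98 [296. 213.] [ 0.502 -0.096  0.036]
scene pocket1 0.76 [300. 225.] [ 0.559 -0.109  0.036]
scene pocket2 0.98 [296. 213.] [ 0.502 -0.096  0.036]
scene pocket2 0.76 [300. 225.] [ 0.559 -0.109  0.036]
scene pocket3 0.98 [296. 213.] [ 0.
[... 1210 characters left out ...]
de pocket3 0.76 [324. 208.] [ 0.556 -0.109  0.036]
side pocket3 0.75 [350. 216.] [ 0.486 -0.089  0.036]
side pocket3 0.71 [297. 216.] [ 0.619 -0.072  0.036]
side pocket3 0.61 [310. 144.] [ 0.626 -0.351  0.036]
side tray 0.74 [307. 357.] [0.544 0.274 0.   ]
side lens1 0.9 [350. 362.] [0.452 0.276 0.005]
side lens1 0.84 [271. 366.] [0.615 0.304 0.005]
side lens1 0.82 [304. 354.] [0.552 0.27  0.005]
side lens1 0.74 [292. 218.] [ 0.638 -0.09   0.005]
side bottle 0.85 [401. 148.] [ 0.355 -0.405  0.   ]
side tape 0.76 [214. 307.] [0.771 0.185 0.   ]
side driver 0.52 [269. 363.] [0.62  0.296 0.   ]
side driver 0.5 [311. 141.] [ 0.631 -0.404  0.   ]
side lamp_tip 0.72 [286. 221.] [0.628 0.008 0.117]
```

```bash
python3 - <<'E'
from h import *
a=cv2.imread("pics/scene0.png");b=cv2.imread("pics/side0.png")
a=cv2.resize(a[120:320,120:520],(800,400));cv2.imwrite("pics/v1.png",a)
b=cv2.resize(b[100:400,160:460],(600,600),interpolation=cv2.INTER_CUBIC);cv2.imwrite("pics/v2.png",b)
E
```

```text
(no output)
```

View pics/v1.png

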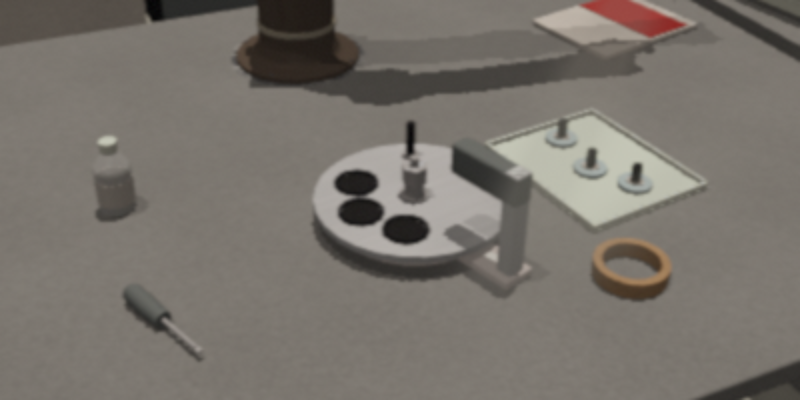

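View pics/v2.png

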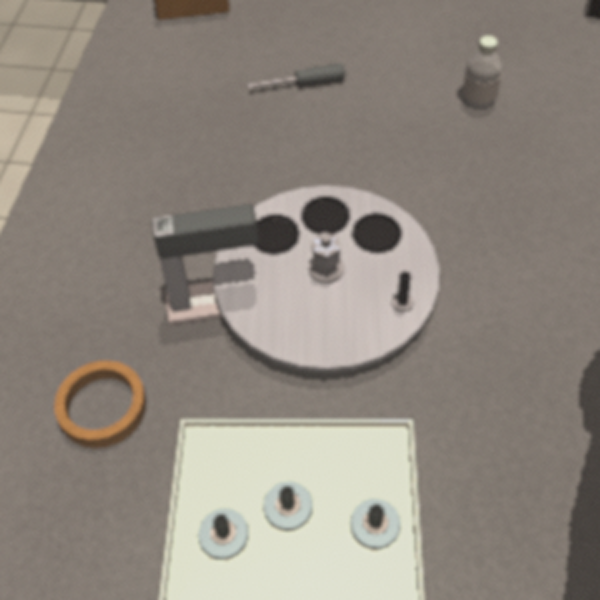

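```bash
python3 - <<'E'
from h import *
from scipy.spatial.transform import Rotation as Ro
s=readout.state(); c=vision.get_calibration("wrist"); V=np.array(c["view"])
R=Ro.from_euler("xyz",s["tcp_rot"],degrees=True).as_matrix()
o=-V[:3,:3].T@V[:3,3]
print(c["fx"],c["cx"],c["cy"],"cam in tool",R.T@(o-s["tool_pos"]),"\n",(R.T@V[:3,:3].T).round(2))
print("delta to (0.47,-.02,.33) tool cm",100*R.T@(np.array([.50,-.02,.33])-s["tool_pos"]))
E
```

```text
294.08500182288884 320.74783206241307 198.98538799476844 cam in tool [ 0.00021841 -0.08375012 -0.12103811] 
 [[ 1.    0.    0.  ]
 [-0.    0.95  0.32]
 [-0.   -0.32  0.95]]
delta to (0.47,-.02,.33) tool cm [-50.42204576  48.56010961  -7.67500056]
```

>>> carry_out(hand=[-1,-1,-1,-1,-1,-1,-1,-1,-1,-1,-1,-1,-1,-1,-1,-1,-1,-1], travel=[[-3,4,-1],[-6,8,-2],[-10,12,-3],[-14,16,-4],[-18,20,-5],[-22,25,-6],[-26,30,-7],[-30,35,-8],[-34,40,-8],[-37,44,-8],[-40,47,-8],[-42,49,-8],[-43,51,-8],[-43.4,51.2,-8],[-43.4,51.2,-8],[-43.4,51.2,-8],[-43.4,51.2,-8],[-43.4,51.2,-8]], spin=[1,2,3,4,5,6,7,8,9,10,11,12,12.3,12.3,12.3,12.3,12.3,12.3])

```text
time_s: 3.55
tool_pos: [0.5449, 0.0405, 0.3334]
tcp_rot: [-180.0, -0.0, -0.0]
wrist_force: [0.6, -0.5, -0.2]
width: 0.0854
```

```bash
python3 - <<'E'
from h import *
s=readout.state(); print(s["time_s"],s["tool_pos"],s["tcp_rot"],s["joint_pos"].round(1),s["wrist_force"].round(1))
im=vision.camera("wrist"); cv2.imwrite("pics/w1.png",im); cal=vision.get_calibration("wrist")
Z=dict(indexer=0,nut_top=.085,handle_top=.092,pocket1=.036,lamp_tip=.117)
for n,z in Z.items():
    for p in pinpoint("wrist",n)[:4]:
        rr,cc=p["centre"]; print(n,round(p["conf"],2),np.round([cc,rr]),np.round(at_z("wrist",rr,cc,z,cal),4))
E
```

```text
3.55 [0.54485967 0.040466   0.33337321] [-1.79981789e+02 -4.35797476e-03 -9.21085287e-03] [-36.3  13.1  33.1  97.7  -7.5  71.4  -1.5] [ 0.6 -0.5 -0.2]
indexer 0.95 [326. 195.] [ 0.5514 -0.0218  0.    ]
nut_top 0.7 [326. 214.] [ 0.5501 -0.0216  0.085 ]
handle_top 0.76 [252. 188.] [0.4549 0.0166 0.092 ]
pocket1 0.69 [331. 252.] [ 0.5597 -0.1056  0.036 ]
pocket1 0.63 [291. 242.] [ 0.4969 -0.0892  0.036 ]
pocket1 0.57 [370. 231.] [ 0.6196 -0.07    0.036 ]
lamp_tip 0.64 [372. 233.] [ 0.6071 -0.0356  0.117 ]
```

View pics/w1.png

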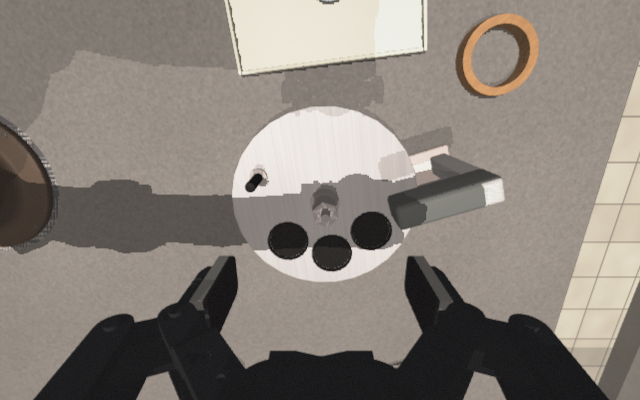

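```bash
cat > fit.py <<'E'
import numpy as np
from scipy.optimize import least_squares
P=np.array([[.4969,-.0892],[.5597,-.1056],[.6196,-.07],[.4549,.0166],[.5501,-.0216],[.5514,-.0218]])
rr=np.array([.085,.085,.085,.105,0,0]);a=np.radians([220,270,320,150,0,0])
f=lambda v:(v[:2]+rr[:,None]*np.c_[np.cos(a+v[2]),np.sin(a+v[2])]-P).ravel()
s=least_squares(f,[.55,-.02,.1]);print(s.x[:2],np.degrees(s.x[2]),(1e3*s.fun.reshape(-1,2)).round(1))
E
python3 fit.py
python3 - <<'E'
from h import *
im=cv2.imread("pics/w1.png");cv2.imwrite("pics/w1c.png",cv2.resize(im[180:240,295:355],(480,480),interpolation=cv2.INTER_CUBIC))
E
```

```text
[ 0.55066942 -0.02317677] 7.587557642056242 [[-3.6  3.3]
 [ 2.2 -1.8]
 [ 2.8  1.3]
 [-1.3  0.3]
 [ 0.6 -1.6]
 [-0.7 -1.4]]
```

>>> carry_out(hand=[-1,-1,-1,-1,-1,-1], travel=[[0,0,3],[0,-1,6],[0,-1,9],[0.5,-1,10],[0.5,-1,10],[0.5,-1,10]], spin=[0,0,0,0,0,0])

```text
time_s: 4.6
tool_pos: [0.5508, 0.0498, 0.2344]
tcp_rot: [-180.0, -0.1, -0.1]
wrist_force: [0.4, 0.0, 0.7]
width: 0.0856
```

```bash
python3 - <<'E'
from h import *
s=readout.state(); print(s["time_s"],s["tool_pos"],s["tcp_rot"])
im=vision.camera("wrist"); cv2.imwrite("pics/w2.png",im); cal=vision.get_calibration("wrist")
Z=dict(indexer=0,nut_top=.085,handle_top=.092,pocket1=.036,lamp_tip=.117)
for n,z in Z.items():
    for p in pinpoint("wrist",n)[:4]:
        rr,cc=p["centre"]; print(n,round(p["conf"],2),np.round([cc,rr]),np.round(at_z("wrist",rr,cc,z,cal),4))
u,v=proj("wrist",[.55,-.022,.085],cal).astype(int); print(u,v)
cv2.imwrite("pics/w2c.png",cv2.resize(im[v-40:v+40,u-40:u+40],(560,560),interpolation=cv2.INTER_CUBIC))
E
```

```text
4.6 [0.55077202 0.04976912 0.23441636] [-1.79983980e+02 -9.47395943e-02 -8.51598470e-02]
indexer 0.81 [321. 225.] [ 0.55   -0.0222  0.    ]
handle_top 0.67 [220. 227.] [0.451  0.0156 0.092 ]
pocket1 0.95 [376. 267.] [ 0.6173 -0.0639  0.036 ]
pocket1 0.89 [277. 283.] [ 0.4942 -0.0873  0.036 ]
pocket1 0.59 [331. 296.] [ 0.562  -0.1055  0.036 ]
lamp_tip 0.62 [403. 250.] [0.6237 0.0033 0.117 ]
321 257
```

View pics/w2c.png

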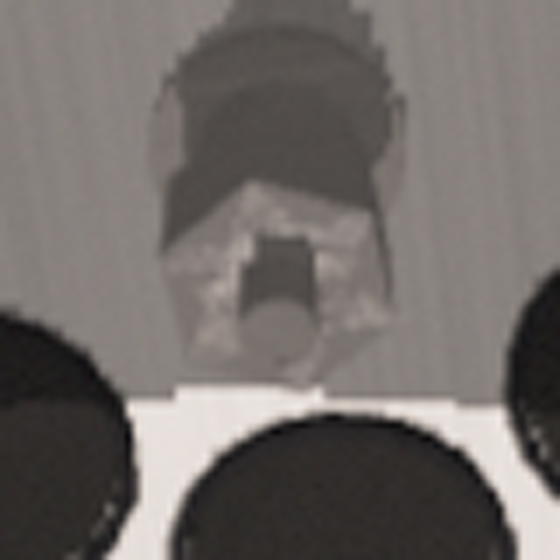

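```bash
python3 - <<'E'
from h import *
cal=vision.get_calibration("wrist")
C=np.array([[163,262],[258,183],[368,212],[390,312],[308,385],[190,350]])/7.+[281,217]
W=np.array([at_z("wrist",v,u,.085,cal)[:2] for u,v in C]); c=W.mean(0); print(c)
d=W-c; print(np.hypot(*d.T)*1e3, np.degrees(np.arctan2(d[:,1],d[:,0])))
z=((d[:,0]+1j*d[:,1])**6).sum(); a=np.degrees(np.angle(z))/6; print("corner angle mod60",a,"flat normal",a+30)
E
sed -i 's/^P=.*/P=np.array([[.4942,-.0873],[.562,-.1055],[.6173,-.0639],[.451,.0156],[.5502,-.0222],[.55,-.0222]])/' fit.py; python3 fit.py
```

```text
[ 0.54868986 -0.02190308]
[17.60202453 17.05022984 17.68934539 17.07301922 17.58843236 17.35101831] [ 167.49972109  100.59581269   42.97400611  -15.44957902  -75.79495486
 -140.53311165]
corner angle mod60 -16.692456519147438 flat normal 13.307543480852562
[ 0.54863136 -0.02183467] 9.202899098380772 [[-1.1  1.1]
 [ 0.2 -0.2]
 [ 4.3 -1.5]
 [-0.5 -0.2]
 [-1.6  0.4]
 [-1.4  0.4]]
```

>>> carry_out(hand=[-1,-1,-1,-1,-1,-1,-1,-1,-1,-1,-1,-1,-1,-1,-1,-1,-1], travel=[[0,1,0],[0,2,0],[0,3,0],[0,4,0],[-0.1,5,0],[-0.2,6,0],[-0.2,7.2,0],[-0.2,7.2,0],[-0.2,7.2,0],[-0.2,7.2,3],[-0.2,7.2,6],[-0.2,7.2,9],[-0.2,7.2,12],[-0.2,7.2,14],[-0.2,7.2,15.6],[-0.2,7.2,15.6],[-0.2,7.2,15.6]], spin=[-1.5,-3,-4.5,-6,-7.5,-9,-10.5,-12,-12.2,-12.2,-12.2,-12.2,-12.2,-12.2,-12.2,-12.2,-12.2])

```text
time_s: 7.02
tool_pos: [0.5487, -0.0219, 0.0784]
tcp_rot: [179.9, -0.1, 73.1]
wrist_force: [0.4, -0.2, -0.2]
width: 0.0852
```

```bash
python3 - <<'E'
from h import *
s=readout.state(); print(s["tool_pos"],s["joint_pos"].round(1))
im=vision.camera("wrist"); cv2.imwrite("pics/w3.png",im)
E
```

```text
[ 0.5487296  -0.02191366  0.07839979] [-14.4  29.1  15.3 112.2 -11.5  40.1  80.9]
```

View pics/w3.png

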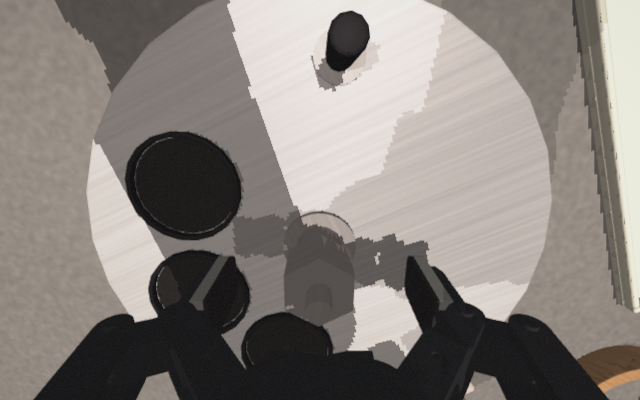

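>>> carry_out(hand=[1,1,1,1,1,1], travel=[[0,0,0],[0,0,0],[0,0,0],[0,0,0],[0,0,0],[0,0,0]], spin=[0,0,0,0,0,0])

```text
time_s: 7.82
tool_pos: [0.5487, -0.0229, 0.0792]
tcp_rot: [179.9, -0.0, 73.1]
wrist_force: [-2.8, -1.9, 7.2]
width: 0.0313
```

>>> carry_out(hand=[1,1,1,1,1,1,1,1,1,1,1,1,1], travel=[[0,0,0],[0,0,0],[0,0,0],[0,0,0],[0,0,0],[0,0,0],[0,0,0],[0,0,0],[0,0,0],[0,0,0],[0,0,0],[0,0,0],[0,0,0]], spin=[-1,-2,-3,-4,-5,-6,-7,-8,-9,-10,-10,-10,-10])

```text
time_s: 9.45
tool_pos: [0.5491, -0.0246, 0.0793]
tcp_rot: [179.9, 0.2, 132.9]
wrist_force: [2.4, -6.3, -2.2]
width: 0.0313
```

```bash
python3 - <<'E'
from h import *
s=readout.state(); print(s["tool_pos"],s["joint_pos"].round(1),s["ft_torque"].round(2))
E
```

```text
[ 0.54909944 -0.02464333  0.07933953] [ -2.3  28.4  -0.3 111.3   0.4  40.1 130. ] [-1.05 -0.31  0.09]
```

>>> carry_out(hand=[-1,-1,-1,-1,-1,-1,-1,-1,-1,-1,-1,-1,-1,1,1,1,1,1,1], travel=[[0,0,0],[0,0,0],[0,0,0.1],[0.1,0.1,0.1],[0.1,0.1,0.1],[0.1,0.1,0.1],[0.1,0.1,0.1],[0.1,0.1,0.1],[0.1,0.1,0.1],[0.1,0.1,0.1],[0.1,0.1,0.1],[0.1,0.1,0.1],[0.1,0.1,0.1],[0.1,0.1,0.1],[0.1,0.1,0.1],[0.1,0.1,0.1],[0.1,0.1,0.1],[0.1,0.1,0.1],[0.1,0.1,0.1]], spin=[0,0,0,0,1.2,2.5,4,5.5,7,8.5,10,10,10,10,10,10,10,10,10])

```text
time_s: 11.82
tool_pos: [0.5492, -0.0231, 0.0786]
tcp_rot: [179.8, 0.0, 72.9]
wrist_force: [-2.5, 0.6, 4.5]
width: 0.031
```

>>> carry_out(hand=[1,1,1,1,1,1,1,1,1,1,1,1], travel=[[0,0,0],[0,0,0],[0,0,0],[0,0,0],[0,0,0],[0,0,0],[0,0,0],[0,0,0],[0,0,0],[0,0,0],[0,0,0],[0,0,0]], spin=[-1,-2,-3,-4,-5,-6,-7,-8,-9,-10,-10,-10])

```text
time_s: 13.32
tool_pos: [0.5495, -0.0242, 0.0786]
tcp_rot: [179.9, 0.3, 132.7]
wrist_force: [0.5, -5.4, 0.9]
width: 0.0311
```

>>> carry_out(hand=[-1,-1,-1,-1,-1,-1,-1,-1,-1,-1,-1,-1,-1,1,1,1,1,1,1], travel=[[0,0,0],[0,0,0],[0,0,0.1],[0.1,0.1,0.1],[0.1,0.1,0.1],[0.1,0.1,0.1],[0.1,0.1,0.1],[0.1,0.1,0.1],[0.1,0.1,0.1],[0.1,0.1,0.1],[0.1,0.1,0.1],[0.1,0.1,0.1],[0.1,0.1,0.1],[0.1,0.1,0.1],[0.1,0.1,0.1],[0.1,0.1,0.1],[0.1,0.1,0.1],[0.1,0.1,0.1],[0.1,0.1,0.1]], spin=[0,0,0,0,1.2,2.5,4,5.5,7,8.5,10,10,10,10,10,10,10,10,10])

```text
time_s: 15.7
tool_pos: [0.5495, -0.0231, 0.0778]
tcp_rot: [179.7, 0.1, 72.7]
wrist_force: [-2.8, -1.1, 6.1]
width: 0.031
```

>>> carry_out(hand=[1,1,1,1,1,1,1,1,1,1,1,1], travel=[[0,0,0],[0,0,0],[0,0,0],[0,0,0],[0,0,0],[0,0,0],[0,0,0],[0,0,0],[0,0,0],[0,0,0],[0,0,0],[0,0,0]], spin=[-1,-2,-3,-4,-5,-6,-7,-8,-9,-10,-10,-10])

```text
time_s: 17.2
tool_pos: [0.5497, -0.024, 0.0779]
tcp_rot: [180.0, 0.3, 132.6]
wrist_force: [0.7, -5.2, 1.6]
width: 0.0309
```

>>> carry_out(hand=[-1,-1,-1,-1,-1,-1,-1,-1,-1,-1,-1,-1,-1,1,1,1,1,1,1], travel=[[0,0,0],[0,0,0],[0,0,0],[0.1,0.1,0],[0.1,0.1,0],[0.1,0.1,0],[0.1,0.1,0],[0.1,0.1,0],[0.1,0.1,0],[0.1,0.1,0],[0.1,0.1,0],[0.1,0.1,0],[0.1,0.1,0],[0.1,0.1,0],[0.1,0.1,0],[0.1,0.1,0],[0.1,0.1,0],[0.1,0.1,0],[0.1,0.1,0]], spin=[0,0,0,0,1.2,2.5,4,5.5,7,8.5,10,10,10,10,10,10,10,10,10])

```text
time_s: 19.58
tool_pos: [0.5497, -0.0231, 0.0782]
tcp_rot: [179.7, 0.1, 72.5]
wrist_force: [-2.3, -1.8, 5.3]
width: 0.0311
```

>>> carry_out(hand=[1,1,1,1,1,1,1,1,1,1,1], travel=[[0,0,0],[0,0,0],[0,0,0],[0,0,0],[0,0,0],[0,0,0],[0,0,0],[0,0,0],[0,0,0],[0,0,0],[0,0,0]], spin=[-1,-2,-3,-4,-5,-6,-7,-8,-9,-9.2,-9.2])

```text
time_s: 20.95
tool_pos: [0.5498, -0.0239, 0.0782]
tcp_rot: [180.0, 0.4, 127.6]
wrist_force: [0.5, -4.1, 2.1]
width: 0.031
```

```bash
python3 - <<'E'
from h import *
s=readout.state(); print(s["tool_pos"],s["tcp_rot"],s["joint_pos"].round(1),s["ft_torque"].round(2),s["time_s"])
E
```

```text
[ 0.54977368 -0.02389169  0.07819593] [179.96023001   0.36682333 127.63154729] [ -3.5  28.5   1.  111.4  -0.3  39.8 125.3] [-0.67  0.04  0.17] 20.95
```

>>> carry_out(hand=[-1,-1,-1,-1,-1,-1,-1,-1,-1,-1,-1,-1,-1,-1,-1], travel=[[0,0,0],[0,0,0],[0,0,0],[0,0,-3],[0,0,-7.2],[2,-1.2,-7.2],[4,-2.5,-7.2],[6.5,-4,-7.2],[9,-5.4,-7.2],[9,-5.4,-7.2],[9,-5.4,-4],[9,-5.4,-1],[9,-5.4,0.2],[9,-5.4,0.2],[9,-5.4,0.2]], spin=[0,0,0,0,0,1,2,3,3.1,3.1,3.1,3.1,3.1,3.1,3.1])

```text
time_s: 22.82
tool_pos: [0.4529, 0.0144, 0.0764]
tcp_rot: [179.8, 0.4, 109.0]
wrist_force: [0.6, 0.3, 0.2]
width: 0.0851
```

>>> carry_out(hand=[1,1,1,1,1,1,1,1], travel=[[0,0,0],[0,0,0],[0,0,0],[0,0,0],[0,0,0],[0,0,0],[0,0,0],[0,0,0]], spin=[0,0,0,0,0,0,0,0])

```text
time_s: 23.82
tool_pos: [0.4523, 0.0161, 0.0766]
tcp_rot: [179.8, 0.2, 109.1]
wrist_force: [-3.6, 6.3, 7.3]
width: 0.0129
```

```bash
cat > arc.py <<'E'
from h import *
import sys
# rotate about axis by total deg (cw +), n rows; tool-frame rows, cm
A=np.array([.5495,-.0232]); tot=float(sys.argv[1]); n=int(sys.argv[2])
s=readout.state(); y=np.radians(s["tcp_rot"][2]); p=s["tool_pos"][:2]; print(s["tool_pos"],s["tcp_rot"],s["width"])
d=p-A; print("handle r,ang",np.hypot(*d),np.degrees(np.arctan2(d[1],d[0])))
ex=np.array([np.cos(y),np.sin(y)]); ey=np.array([np.sin(y),-np.cos(y)])
out=[]
for k in range(1,n+1):
    t=-np.radians(tot)*k/n; q=A+np.array([[np.cos(t),-np.sin(t)],[np.sin(t),np.cos(t)]])@d-p
    out.append([round(100*q@ex,1),round(100*q@ey,1),0])
print(out)
E
python3 arc.py 90 15
```

```text
[0.45229998 0.01607117 0.07664727] [179.79496124   0.24312902 109.09946242] 0.012850337328865178
handle r,ang 0.1048335323059717 158.0000952202263
[[np.float64(0.8), np.float64(0.8), 0], [np.float64(1.5), np.float64(1.6), 0], [np.float64(2.1), np.float64(2.5), 0], [np.float64(2.6), np.float64(3.5), 0], [np.float64(3.0), np.float64(4.5), 0], [np.float64(3.3), np.float64(5.6), 0], [np.float64(3.5), np.float64(6.6), 0], [np.float64(3.6), np.float64(7.7), 0], [np.float64(3.6), np.float64(8.8), 0], [np.float64(3.4), np.float64(9.9), 0], [np.float64(3.1), np.float64(11.0), 0], [np.float64(2.8), np.float64(12.0), 0], [np.float64(2.3), np.float64(13.0), 0], [np.float64(1.7), np.float64(13.9), 0], [np.float64(1.0), np.float64(14.8), 0]]
```

>>> carry_out(hand=[1,1,1,1,1,1], travel=[[0.4,0.4,0],[0.8,0.8,0],[1.1,1.2,0],[1.5,1.6,0],[1.5,1.6,0],[1.5,1.6,0]], spin=[0.5,1,1.5,2,2,2])

```text
time_s: 24.58
tool_pos: [0.4625, 0.0355, 0.0767]
tcp_rot: [179.7, 0.2, 97.2]
wrist_force: [-0.0, -0.2, 1.0]
width: 0.0125
```

```bash
python3 arc.py 79.5 14
```

```text
[0.46254599 0.0354587  0.07671127] [179.73842388   0.19183874  97.16847376] 0.012529451707233057
handle r,ang 0.10488966618616119 145.99661168793153
[[np.float64(0.7), np.float64(0.7), 0], [np.float64(1.4), np.float64(1.5), 0], [np.float64(2.0), np.float64(2.4), 0], [np.float64(2.5), np.float64(3.3), 0], [np.float64(2.9), np.float64(4.2), 0], [np.float64(3.2), np.float64(5.2), 0], [np.float64(3.5), np.float64(6.2), 0], [np.float64(3.6), np.float64(7.3), 0], [np.float64(3.6), np.float64(8.3), 0], [np.float64(3.5), np.float64(9.3), 0], [np.float64(3.3), np.float64(10.4), 0], [np.float64(3.0), np.float64(11.4), 0], [np.float64(2.6), np.float64(12.3), 0], [np.float64(2.1), np.float64(13.2), 0]]
```

>>> carry_out(hand=[1,1,1,1,1,1,1,1,1,1,1,1,1,1,1,1], travel=[[0.7,0.7,0],[1.4,1.5,0],[2.0,2.4,0],[2.5,3.3,0],[2.9,4.2,0],[3.2,5.2,0],[3.5,6.2,0],[3.6,7.3,0],[3.6,8.3,0],[3.5,9.3,0],[3.3,10.4,0],[3.0,11.4,0],[2.6,12.3,0],[2.1,13.2,0],[2.1,13.2,0],[2.1,13.2,0]], spin=[0.95,1.9,2.8,3.8,4.7,5.7,6.6,7.6,8.5,9.5,10.4,11.4,12.3,13.2,13.2,13.2])

```text
time_s: 26.58
tool_pos: [0.5902, 0.0747, 0.0768]
tcp_rot: [179.9, -0.2, 18.1]
wrist_force: [-0.7, 4.9, -0.5]
width: 0.0124
```

```bash
python3 arc.py 3 1
```

```text
[0.59015567 0.07472279 0.07681754] [ 1.79896322e+02 -1.62581233e-01  1.81324111e+01] 0.012393099789946894
handle r,ang 0.10602714679137719 67.45270965306267
[[np.float64(0.4), np.float64(0.4), 0]]
```

>>> carry_out(hand=[-1,-1,-1,-1,-1,-1,-1,-1,-1,-1,-1,-1], travel=[[0,0,0],[0,0,0],[0,0,0],[0,0,-3],[0,0,-7],[0,0,-11],[-3,0,-15],[-6,0,-18],[-9.3,-0.4,-18],[-9.3,-0.4,-18],[-9.3,-0.4,-18],[-9.3,-0.4,-18]], spin=[0,0,0,0,0,0,1,2,3,3,3,3])

```text
time_s: 28.08
tool_pos: [0.5007, 0.0499, 0.2564]
tcp_rot: [179.9, -0.2, 0.2]
wrist_force: [0.1, -0.7, 0.2]
width: 0.0856
```

```bash
cat > look.py <<'E'
from h import *
import sys
s=readout.state(); print(s["time_s"],s["tool_pos"].round(4),s["tcp_rot"].round(2),s["joint_pos"].round(1))
im=vision.camera("wrist"); cv2.imwrite(f"pics/{sys.argv[1]}.png",im); cal=vision.get_calibration("wrist")
Z=dict(indexer=0,nut_top=.085,handle_top=.092,pocket1=.036,lens1=.005)
for n in sys.argv[2:]:
    z=Z[n]
    for p in pinpoint("wrist",n)[:5]:
        rr,cc=p["centre"]; print(n,round(p["conf"],2),np.round([cc,rr]),np.round(at_z("wrist",rr,cc,z,cal),4))
E
python3 look.py w4 indexer handle_top pocket1
```

```text
28.075 [0.5007 0.0499 0.2564] [179.91  -0.19   0.19] [-43.9  12.5  38.7 109.9  -8.9  60.3  -1.3]
indexer 0.6 [359. 217.] [ 0.5527 -0.0201  0.    ]
handle_top 0.47 [367. 245.] [ 0.5496 -0.0155  0.092 ]
pocket1 0.85 [297. 238.] [ 0.4689 -0.0345  0.036 ]
pocket1 0.84 [320. 276.] [ 0.4994 -0.0923  0.036 ]
pocket1 0.57 [309. 187.] [0.4856 0.0325 0.036 ]
```

View pics/w4.png

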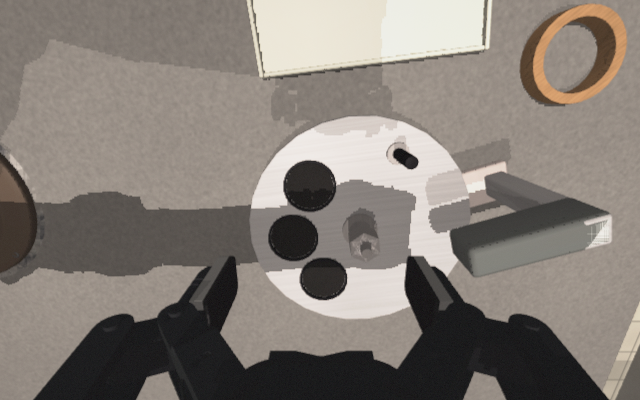

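```bash
cat > pk.py <<'E'
from h import *
import sys
from scipy.optimize import least_squares
im=cv2.imread(sys.argv[1]); cal=vision.get_calibration("wrist")
m=(im.max(2)<55).astype(np.uint8); m=cv2.morphologyEx(m,cv2.MORPH_OPEN,np.ones((3,3)))
n,L,st,c=cv2.connectedComponentsWithStats(m); P=[]
for i in range(1,n):
    x,y,w,h,a=st[i]
    if 600<a<6000 and .6<w/h<2:
        ct=max(cv2.findContours((L==i).astype(np.uint8),cv2.RETR_EXTERNAL,cv2.CHAIN_APPROX_NONE)[0],key=len)
        W=np.array([at_z("wrist",v,u,.040,cal)[:2] for u,v in ct[:,0].astype(float)])
        (cx,cy),rr=cv2.minEnclosingCircle((W*1000).astype(np.float32))
        e=cv2.fitEllipse((W*1000).astype(np.float32))
        print(x,y,w,h,a,"circle",cx,cy,rr,"ell",np.round(e[0],1),np.round(e[1],1)); P.append(np.array(e[0])/1000)
P=sorted(P,key=lambda p:-p[1]); print(P)
P=np.array(P); a=np.radians([130,180,230])
f=lambda v:(v[:2]+.085*np.c_[np.cos(a+v[2]),np.sin(a+v[2])]-P).ravel()
s=least_squares(f,[.55,-.02,.1]);print(s.x[:2],np.degrees(s.x[2]),(1e3*s.fun.reshape(-1,2)).round(1))
E
python3 pk.py pics/w4.png
```

```text
284 161 52 50 1911 circle 485.5061950683594 34.659393310546875 31.191417694091797 ell [485.8  34.9] [56.8 61. ]
269 215 49 46 1742 circle 464.1387634277344 -33.42438888549805 31.894508361816406 ell [464.1 -33.2] [59.7 62.9]
302 258 43 42 1357 circle 502.4820251464844 -93.55204010009766 32.06045913696289 ell [502.8 -92.1] [54.6 63. ]
[array([0.48575644, 0.03490161]), array([ 0.4641073 , -0.03321631]), array([ 0.50275107, -0.0920561 ])]
[ 0.54837872 -0.02144494] 7.701779280866333 [[-0.2  0.9]
 [ 0.   0.4]
 [ 0.2 -1.2]]
```

>>> carry_out(hand=[-1,-1,-1,-1,-1,-1,-1,-1,-1,-1], travel=[[0,-4,0],[0,-8,0],[1,-13,0],[2,-18,0],[3,-23,0],[3,-28,0],[3,-30,0],[3,-30,0],[3,-30,0],[3,-30,0]], spin=[0,0,0,0,0,0,0,0,0,0])

```text
time_s: 29.52
tool_pos: [0.5302, 0.3477, 0.2563]
tcp_rot: [179.9, -0.2, -0.0]
wrist_force: [-0.3, 0.5, -0.8]
width: 0.085
```

```bash
python3 look.py w5 lens1
```

```text
29.525 [0.5302 0.3477 0.2563] [ 1.799e+02 -1.900e-01 -2.000e-02] [-59.9  26.3  31.7  91.6 -14.5  66.1 -25. ]
lens1 0.83 [385. 196.] [0.6141 0.3102 0.005 ]
lens1 0.74 [273. 218.] [0.4641 0.2782 0.005 ]
lens1 0.63 [341. 225.] [0.5571 0.268  0.005 ]
```

View pics/w5.png

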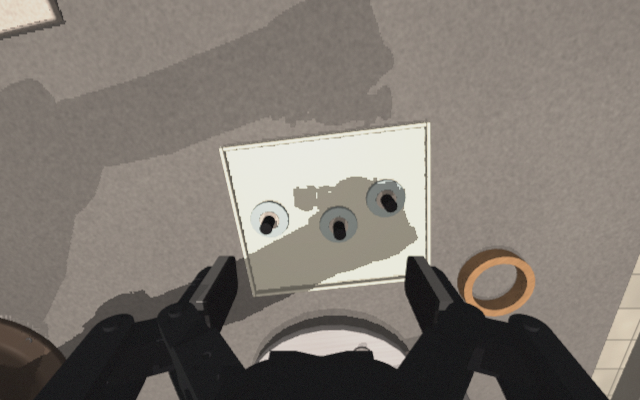

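>>> carry_out(hand=[-0.3,-0.3,-0.3,-0.3,-0.3,-0.3,-0.3,-0.3,-0.3,1,1,1,1,1,1], travel=[[-2,2,2],[-4,4,5],[-6,6,9],[-6.9,7.1,13],[-6.9,7.1,17],[-6.9,7.1,20],[-6.9,7.1,21.6],[-6.9,7.1,21.6],[-6.9,7.1,21.6],[-6.9,7.1,21.6],[-6.9,7.1,21.6],[-6.9,7.1,21.6],[-6.9,7.1,21.6],[-6.9,7.1,21.6],[-6.9,7.1,21.6]], spin=[0,0,0,0,0,0,0,0,0,0,0,0,0,0,0])

```text
time_s: 31.5
tool_pos: [0.462, 0.2775, 0.041]
tcp_rot: [180.0, -0.2, 0.0]
wrist_force: [-1.0, -0.8, 6.2]
width: 0.0135
```

>>> carry_out(hand=[1,1,1,1,1], travel=[[0,0,-3],[0,0,-6],[0,0,-10],[0,0,-10],[0,0,-10]], spin=[0,0,0,0,0])

```text
time_s: 32.12
tool_pos: [0.4611, 0.2775, 0.1407]
tcp_rot: [180.0, -0.2, 0.1]
wrist_force: [-0.1, 0.0, -1.3]
width: 0.0139
```

```bash
python3 look.py w6
```

```text
32.125 [0.4611 0.2775 0.1407] [ 1.7999e+02 -1.9000e-01  6.0000e-02] [-59.7  24.5  30.3 112.  -16.3  47.5 -20.5]
```

View pics/w6.png

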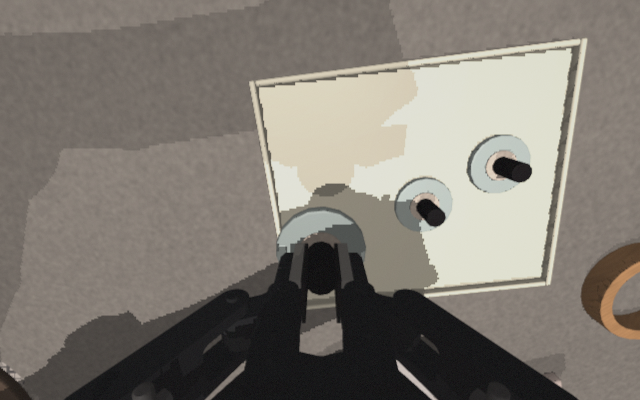

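```bash
cat > held.py <<'E'
from h import *
s=readout.state();cal=vision.get_calibration("wrist"); p=s["tool_pos"]
for dy in(-.005,0,.005):
  for dz in (-.031,-.027):
    c=p+[0,-dy*1,dz]; t=np.linspace(0,2*np.pi,60)
    q=np.array([proj("wrist",c+[.026*np.cos(a),.026*np.sin(a),0],cal) for a in t])
    print(dy,dz,q.min(0).round(1),q.max(0).round(1))
E
python3 held.py
```

```text
-0.005 -0.031 [278.2 200.1] [368.9 281.8]
-0.005 -0.027 [277.3 202.5] [370.  285.8]
0 -0.031 [278.6 208.7] [368.4 288.9]
0 -0.027 [277.7 211.3] [369.5 293. ]
0.005 -0.031 [279.  217.1] [367.9 295.8]
0.005 -0.027 [278.  219.9] [369. 300.]
```

>>> carry_out(hand=[1,1,1,1,1,1,1,1,1,1,1,1,1,1,1,1], travel=[[0,3,0],[0,7,0],[1,12,0],[2,17,0],[3,22,0],[4,27,0],[4.3,31,0],[4.3,35,0],[4.3,37,0],[4.3,37.2,0],[4.3,37.2,0],[4.3,37.2,3],[4.3,37.2,5],[4.3,37.2,6],[4.3,37.2,6.3],[4.3,37.2,6.3]], spin=[0,0,0,0,0,0,0,0,0,0,0,0,0,0,0,0])

```text
time_s: 34.17
tool_pos: [0.5047, -0.0944, 0.078]
tcp_rot: [179.9, -0.2, 0.1]
wrist_force: [0.6, -0.3, -1.7]
width: 0.0139
```

```bash
python3 look.py w7; python3 held.py
```

```text
34.175 [ 0.5047 -0.0944  0.078 ] [ 1.7995e+02 -1.8000e-01  8.0000e-02] [-18.4  28.6  30.4 117.9 -22.6  39.   26.8]
-0.005 -0.031 [278.2 200.2] [368.8 281.9]
-0.005 -0.027 [277.2 202.6] [370.  285.9]
0 -0.031 [278.6 208.8] [368.4 288.9]
0 -0.027 [277.6 211.4] [369.5 293. ]
0.005 -0.031 [278.9 217.2] [367.9 295.9]
0.005 -0.027 [278.  219.9] [369.  300.1]
```

View pics/w7.png

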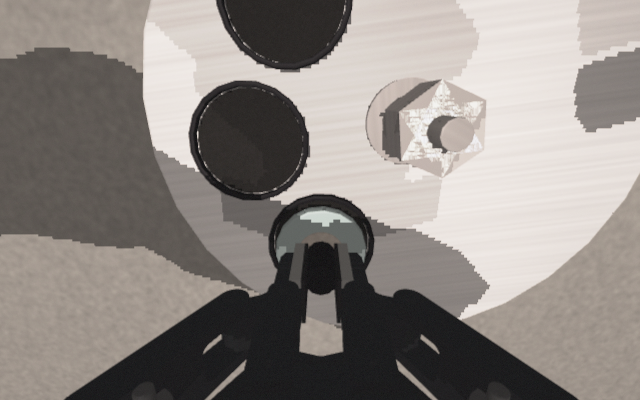

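>>> carry_out(hand=[1,1,1,0.1,0.1,0.1,0,0,0,0], travel=[[0.1,0,0.3],[0.1,0,0.55],[0.1,0,0.55],[0.1,0,0.55],[0.1,0,0.55],[0.1,0,0.55],[0.1,0,-2],[0.1,0,-6],[0.1,0,-7],[0.1,0,-7]], spin=[0,0,0,0,0,0,0,0,0,0])

```text
time_s: 35.48
tool_pos: [0.5059, -0.0943, 0.1485]
tcp_rot: [180.0, -0.3, 0.1]
wrist_force: [-0.5, 0.3, -0.7]
width: 0.0427
```

```bash
python3 look.py w8 lens1; python3 - <<'E'
from h import *
im=cv2.imread("pics/w8.png"); cv2.imwrite("pics/w8c.png",im[100:400,120:540])
E
```

```text
35.475 [ 0.5059 -0.0943  0.1485] [ 1.7997e+02 -2.7000e-01  9.0000e-02] [-22.4  22.3  34.9 115.1 -17.2  47.4  22.3]
lens1 0.96 [324. 206.] [ 0.5068 -0.107   0.005 ]
```

View pics/w8c.png

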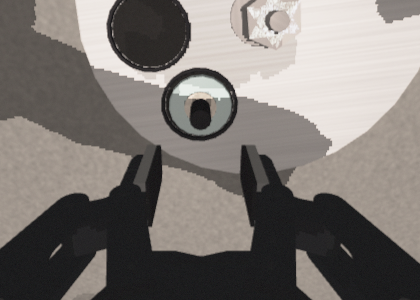

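>>> carry_out(hand=[-0.3,-0.3,-0.3,-0.3,-0.3,-0.3,-0.3,-0.3,-0.3,-0.3,-0.3,-0.3,-0.3,-0.3], travel=[[0,-2,-4],[0,-6,-7],[0,-11,-9],[1,-16,-9],[2,-21,-9],[3,-26,-9],[3,-31,-9],[3,-36,-9],[3,-40,-9],[3,-43,-9],[3,-44,-9],[3,-44,-9],[3,-44,-9],[3,-44,-9]], spin=[0,0,0,0,0,0,0,0,0,0,0,0,0,0])

```text
time_s: 37.33
tool_pos: [0.5346, 0.3445, 0.2374]
tcp_rot: [180.0, -0.1, -0.0]
wrist_force: [0.5, -0.6, 0.3]
width: 0.0555
```

```bash
python3 look.py w9 lens1
```

```text
37.325 [0.5346 0.3445 0.2374] [ 1.7996e+02 -1.4000e-01 -2.0000e-02] [-57.9  27.1  29.5  92.5 -14.4  64.  -24.8]
lens1 0.79 [386. 198.] [0.6154 0.3106 0.005 ]
lens1 0.72 [337. 228.] [0.5541 0.269  0.005 ]
```

>>> carry_out(hand=[-0.3,-0.3,-0.3,-0.3,-0.3,-0.3,-0.3,-0.3,1,1,1,1,1,1,1,1,1,1], travel=[[1,2,3],[2,4,6],[2.1,6,10],[2.1,7.5,14],[2.1,7.5,18],[2.1,7.5,19.6],[2.1,7.5,19.6],[2.1,7.5,19.6],[2.1,7.5,19.6],[2.1,7.5,19.6],[2.1,7.5,19.6],[2.1,7.5,19.6],[2.1,7.5,19.6],[2.1,7.5,17],[2.1,7.5,13],[2.1,7.5,9.6],[2.1,7.5,9.6],[2.1,7.5,9.6]], spin=[0,0,0,0,0,0,0,0,0,0,0,0,0,0,0,0,0,0])

```text
time_s: 39.67
tool_pos: [0.5552, 0.2701, 0.1411]
tcp_rot: [180.0, -0.1, 0.0]
wrist_force: [0.3, -0.3, -1.3]
width: 0.0141
```

>>> carry_out(hand=[1,1,1,1,1,1,1,1,1,1,1,1,1,1,1], travel=[[-2,2,0],[-5,5,0],[-7,9,0],[-8.9,13,0],[-8.9,18,0],[-8.9,23,0],[-8.9,27,0],[-8.9,30,0],[-8.9,30.4,0],[-8.9,30.4,0],[-8.9,30.4,3],[-8.9,30.4,5],[-8.9,30.4,6],[-8.9,30.4,6.3],[-8.9,30.4,6.3]], spin=[0,0,0,0,0,0,0,0,0,0,0,0,0,0,0])

```text
time_s: 41.55
tool_pos: [0.4667, -0.0337, 0.0783]
tcp_rot: [180.0, -0.1, 0.1]
wrist_force: [0.2, 0.3, -0.1]
width: 0.0139
```

```bash
python3 look.py w10;  python3 - <<'E'
from h import *
im=cv2.imread("pics/w10.png"); cv2.imwrite("pics/w10c.png",im[100:340,160:480])
E
```

```text
41.55 [ 0.4667 -0.0337  0.0783] [ 1.7998e+02 -1.2000e-01  6.0000e-02] [-25.4  24.7  29.4 123.8 -20.4  35.9  18.5]
```

View pics/w10c.png

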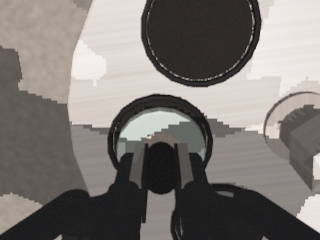

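>>> carry_out(hand=[1,1,1,0.1,0.1,0.1,0,0,0,0], travel=[[0,0,0.3],[0,0,0.55],[0,0,0.55],[0,0,0.55],[0,0,0.55],[0,0,0.55],[0,0,-2],[0,0,-6],[0,0,-8],[0,0,-8]], spin=[0,0,0,0,0,0,0,0,0,0])

```text
time_s: 42.85
tool_pos: [0.4676, -0.0336, 0.1597]
tcp_rot: [-180.0, -0.3, 0.1]
wrist_force: [-0.4, 0.4, -0.7]
width: 0.0428
```

>>> carry_out(hand=[-0.3,-0.3,-0.3,-0.3,-0.3,-0.3,-0.3,-0.3,-0.3,-0.3,-0.3,-0.3], travel=[[0,-2,-4],[1,-6,-7],[3,-11,-8],[5,-16,-8],[6,-21,-8],[8,-26,-8],[10,-31,-8],[12,-35,-8],[13,-37.5,-8],[13,-37.5,-8],[13,-37.5,-8],[13,-37.5,-8]], spin=[0,0,0,0,0,0,0,0,0,0,0,0])

```text
time_s: 44.35
tool_pos: [0.5968, 0.3399, 0.2405]
tcp_rot: [-180.0, -0.3, -0.0]
wrist_force: [0.9, 0.0, 0.5]
width: 0.0555
```

```bash
python3 look.py w11 lens1
```

```text
44.35 [0.5968 0.3399 0.2405] [-1.7999e+02 -3.0000e-01 -4.0000e-02] [-52.1  32.   28.6  84.5 -15.8  67.3 -21.3]
lens1 0.59 [336. 199.] [0.6162 0.3036 0.005 ]
```

>>> carry_out(hand=[-0.3,-0.3,-0.3,-0.3,-0.3,-0.3,-0.3,-0.3,1,1,1,1,1,1,1,1,1,1], travel=[[1,2,3],[1.8,3.2,6],[1.8,3.2,10],[1.8,3.2,14],[1.8,3.2,18],[1.8,3.2,19.9],[1.8,3.2,19.9],[1.8,3.2,19.9],[1.8,3.2,19.9],[1.8,3.2,19.9],[1.8,3.2,19.9],[1.8,3.2,19.9],[1.8,3.2,19.9],[1.8,3.2,17],[1.8,3.2,13],[1.8,3.2,9.9],[1.8,3.2,9.9],[1.8,3.2,9.9]], spin=[0,0,0,0,0,0,0,0,0,0,0,0,0,0,0,0,0,0])

```text
time_s: 46.7
tool_pos: [0.6148, 0.3085, 0.1414]
tcp_rot: [-180.0, -0.3, 0.0]
wrist_force: [0.0, -0.2, -1.0]
width: 0.0133
```

>>> carry_out(hand=[1,1,1,1,1,1,1,1,1,1,1,1,1,1,1], travel=[[-3,2,0],[-6,5,0],[-9,9,0],[-12,13,0],[-12.7,18,0],[-12.7,23,0],[-12.7,26,0],[-12.7,27.4,0],[-12.7,27.4,0],[-12.7,27.4,0],[-12.7,27.4,3],[-12.7,27.4,5],[-12.7,27.4,6],[-12.7,27.4,6.3],[-12.7,27.4,6.3]], spin=[0,0,0,0,0,0,0,0,0,0,0,0,0,0,0])

```text
time_s: 48.58
tool_pos: [0.4884, 0.0349, 0.0779]
tcp_rot: [-180.0, -0.3, 0.0]
wrist_force: [0.0, -0.9, -0.7]
width: 0.013
```

```bash
python3 look.py w12;  python3 - <<'E'
from h import *
im=cv2.imread("pics/w12.png"); cv2.imwrite("pics/w12c.png",im[100:340,160:480])
E
```

```text
48.575 [0.4884 0.0349 0.0779] [-1.7995e+02 -3.0000e-01  3.0000e-02] [-31.4  26.   27.3 121.  -19.6  36.8   9.4]
```

View pics/w12c.png

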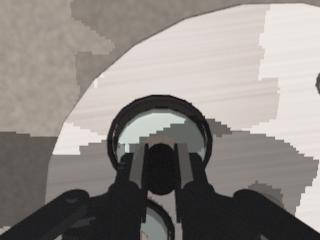

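>>> carry_out(hand=[1,1,1,0.1,0.1,0.1,0,0,0,0,0,0,0], travel=[[0,-0.1,0.3],[0,-0.1,0.55],[0,-0.1,0.55],[0,-0.1,0.55],[0,-0.1,0.55],[0,-0.1,0.55],[0,-0.1,-2],[0,-0.1,-6],[0,-0.1,-10],[1,-1.5,-15],[1.2,-1.5,-18],[1.2,-1.5,-18],[1.2,-1.5,-18]], spin=[0,0,0,0,0,0,0,0,0,0,0,0,0])

```text
time_s: 50.25
tool_pos: [0.4989, 0.0496, 0.2573]
tcp_rot: [-180.0, -0.3, 0.0]
wrist_force: [-0.0, -0.3, -0.2]
width: 0.0428
```

```bash
python3 look.py w13 handle_top nut_top;  python3 - <<'E'
from h import *
im=cv2.imread("pics/w13.png"); cv2.imwrite("pics/w13c.png",cv2.resize(im[110:320,220:480],(780,630))[:600])
E
```

```text
50.25 [0.4989 0.0496 0.2573] [-1.7995e+02 -2.6000e-01  2.0000e-02] [-40.6  11.8  34.6 110.   -7.7  60.3  -2.8]
handle_top 0.72 [414. 162.] [0.5897 0.0748 0.092 ]
nut_top 0.67 [365. 247.] [ 0.5466 -0.0228  0.085 ]
```

View pics/w13c.png

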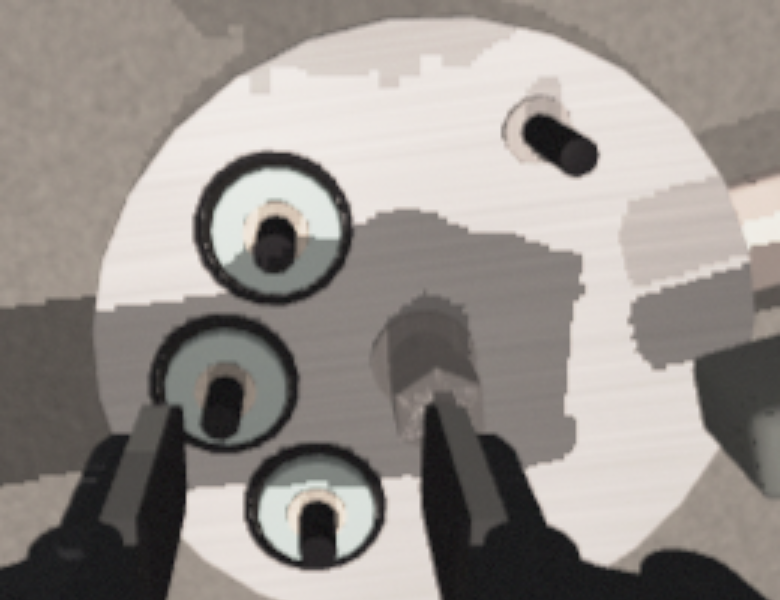

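>>> carry_out(hand=[-0.4,-0.4,-0.4,-0.4,-0.4,-0.4,-0.4,-0.4,-0.4,-0.4,1,1,1,1,1,1], travel=[[3,-1,0],[6,-2,2],[9.1,-2.5,5],[9.1,-2.5,8],[9.1,-2.5,11],[9.1,-2.5,14],[9.1,-2.5,17],[9.1,-2.5,18],[9.1,-2.5,18],[9.1,-2.5,18],[9.1,-2.5,18],[9.1,-2.5,18],[9.1,-2.5,18],[9.1,-2.5,18],[9.1,-2.5,18],[9.1,-2.5,18]], spin=[-1,-2,-3,-3,-3,-3,-3,-3,-3,-3,-3,-3,-3,-3,-3,-3])

```text
time_s: 52.4
tool_pos: [0.5903, 0.0745, 0.078]
tcp_rot: [180.0, -0.2, 18.0]
wrist_force: [-1.6, -1.0, 6.0]
width: 0.0125
```

```bash
python3 arc.py -91 18 | sed 's/np.float64//g'
```

```text
[0.59027358 0.07446892 0.07796034] [179.96933796  -0.19185568  18.00537123] 0.012527642328791902
handle r,ang 0.10583809286329161 67.34105794492787
[[(-0.7), (-0.6), 0], [(-1.5), (-1.1), 0], [(-2.3), (-1.5), 0], [(-3.2), (-1.9), 0], [(-4.1), (-2.2), 0], [(-5.0), (-2.4), 0], [(-5.9), (-2.5), 0], [(-6.9), (-2.6), 0], [(-7.8), (-2.5), 0], [(-8.7), (-2.4), 0], [(-9.6), (-2.2), 0], [(-10.5), (-1.9), 0], [(-11.4), (-1.6), 0], [(-12.2), (-1.1), 0], [(-13.0), (-0.6), 0], [(-13.7), (-0.1), 0], [(-14.4), (0.6), 0], [(-15.0), (1.3), 0]]
```

>>> carry_out(hand=[1,1,1,1,1,1,1,1,1,1,1,1,1,1,1,1,1,1,1,1], travel=[[-0.7,-0.6,0],[-1.5,-1.1,0],[-2.3,-1.5,0],[-3.2,-1.9,0],[-4.1,-2.2,0],[-5.0,-2.4,0],[-5.9,-2.5,0],[-6.9,-2.6,0],[-7.8,-2.5,0],[-8.7,-2.4,0],[-9.6,-2.2,0],[-10.5,-1.9,0],[-11.4,-1.6,0],[-12.2,-1.1,0],[-13.0,-0.6,0],[-13.7,-0.1,0],[-14.4,0.6,0],[-15.0,1.3,0],[-15.0,1.3,0],[-15.0,1.3,0]], spin=[-0.8,-1.7,-2.5,-3.4,-4.2,-5.1,-5.9,-6.7,-7.6,-8.4,-9.3,-10.1,-11,-11.8,-12.6,-13.5,-14.3,-15.1,-15.1,-15.1])

```text
time_s: 54.9
tool_pos: [0.4526, 0.0162, 0.0779]
tcp_rot: [179.7, 0.0, 108.6]
wrist_force: [3.0, 2.8, 1.1]
width: 0.0123
```

```bash
python3 arc.py -2 1
```

```text
[0.45259796 0.01624681 0.07793341] [1.79688596e+02 3.05943510e-02 1.08587149e+02] 0.012295643331207088
handle r,ang 0.10462339703369945 157.849782878385
[[np.float64(-0.3), np.float64(-0.2), 0]]
```

>>> carry_out(hand=[-0.4,-0.4,-0.4,-0.4,-0.4,-0.4,-0.4,-0.4,-0.4,-0.4,-0.4], travel=[[0,0,0],[0,0,0],[0,0,0],[0,0,-4],[0,0,-8],[-1,1,-12],[-3,4,-14],[-5,6,-14],[-6.9,7.9,-14],[-6.9,7.9,-14],[-6.9,7.9,-14]], spin=[0,0,0,0,0,0,-1,-2,-3.2,-3.2,-3.2])

```text
time_s: 56.28
tool_pos: [0.5479, -0.024, 0.2179]
tcp_rot: [179.8, 0.1, 127.7]
wrist_force: [-1.4, 0.3, -0.2]
width: 0.0598
```

```bash
python3 look.py w14 nut_top handle_top
```

```text
56.275 [ 0.5479 -0.024   0.2179] [1.7978e+02 8.0000e-02 1.2770e+02] [ -3.9  17.9   1.7 104.9  -0.7  56.9 125.8]
nut_top 0.9 [320. 199.] [ 0.5496 -0.0213  0.085 ]
nut_top 0.53 [431. 142.] [0.4505 0.0227 0.085 ]
handle_top 0.87 [431. 142.] [0.4519 0.0197 0.092 ]
```

View pics/w14.png

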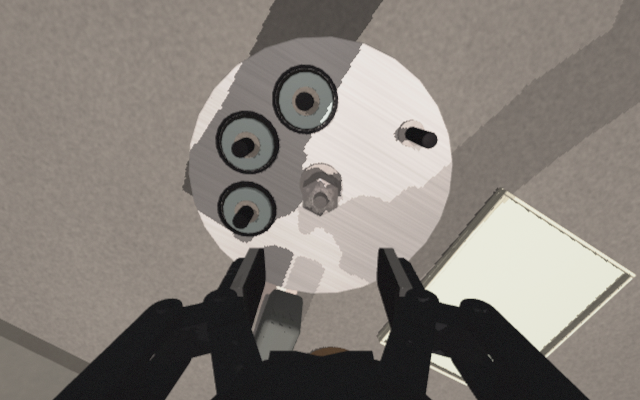

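>>> carry_out(hand=[-0.4,-0.4,-0.4,-0.4,-0.4,-0.4,1,1,1,1,1,1], travel=[[-0.1,0.2,4],[-0.1,0.2,8],[-0.1,0.2,11],[-0.1,0.2,13],[-0.1,0.2,14],[-0.1,0.2,14],[-0.1,0.2,14],[-0.1,0.2,14],[-0.1,0.2,14],[-0.1,0.2,14],[-0.1,0.2,14],[-0.1,0.2,14]], spin=[0,0,0,0,0,0,0,0,0,0,0,0])

```text
time_s: 57.92
tool_pos: [0.5514, -0.0228, 0.0796]
tcp_rot: [179.7, 0.1, 127.8]
wrist_force: [-2.4, 1.3, 5.8]
width: 0.0315
```

>>> carry_out(hand=[1,1,1,1,1,1,1,1,1,1,1,1], travel=[[0,0,0],[0,0,0],[0,0,0],[0,0,0],[0,0,0],[0,0,0],[0,0,0],[0,0,0],[0,0,0],[0,0,0],[0,0,0],[0,0,0]], spin=[1,2,3,4,5,6,7,8,9,10,10,10])

```text
time_s: 59.42
tool_pos: [0.5514, -0.0239, 0.0797]
tcp_rot: [179.7, -0.2, 67.8]
wrist_force: [0.9, -5.0, -5.3]
width: 0.0312
```

>>> carry_out(hand=[-0.4,-0.4,-0.4,-0.4,-0.4,-0.4,-0.4,-0.4,-0.4,-0.4,-0.4,-0.4,-0.4,1,1,1,1,1,1], travel=[[0,0,0],[0,0,0],[0,0,0.1],[0,-0.1,0.1],[0,-0.1,0.1],[0,-0.1,0.1],[0,-0.1,0.1],[0,-0.1,0.1],[0,-0.1,0.1],[0,-0.1,0.1],[0,-0.1,0.1],[0,-0.1,0.1],[0,-0.1,0.1],[0,-0.1,0.1],[0,-0.1,0.1],[0,-0.1,0.1],[0,-0.1,0.1],[0,-0.1,0.1],[0,-0.1,0.1]], spin=[0,0,0,0,-1.2,-2.5,-4,-5.5,-7,-8.5,-10,-10,-10,-10,-10,-10,-10,-10,-10])

```text
time_s: 61.8
tool_pos: [0.5506, -0.0234, 0.0789]
tcp_rot: [179.7, 0.2, 127.8]
wrist_force: [-1.9, 0.4, 6.0]
width: 0.0311
```

>>> carry_out(hand=[1,1,1,1,1,1,1,1,1,1,1,1], travel=[[0,0,0],[0,0,0],[0,0,0],[0,0,0],[0,0,0],[0,0,0],[0,0,0],[0,0,0],[0,0,0],[0,0,0],[0,0,0],[0,0,0]], spin=[1,2,3,4,5,6,7,8,9,10,10,10])

```text
time_s: 63.3
tool_pos: [0.5506, -0.0235, 0.0789]
tcp_rot: [179.6, -0.2, 68.0]
wrist_force: [-1.3, -0.4, 4.7]
width: 0.031
```

>>> carry_out(hand=[-0.4,-0.4,-0.4,-0.4,-0.4,-0.4,-0.4,-0.4,-0.4,-0.4,-0.4,-0.4,-0.4,1,1,1,1,1,1], travel=[[0,0,0],[0,0,0],[0,0,0.1],[0,0,0.1],[0,0,0.1],[0,0,0.1],[0,0,0.1],[0,0,0.1],[0,0,0.1],[0,0,0.1],[0,0,0.1],[0,0,0.1],[0,0,0.1],[0,0,0.1],[0,0,0.1],[0,0,0.1],[0,0,0.1],[0,0,0.1],[0,0,0.1]], spin=[0,0,0,0,-1.2,-2.5,-4,-5.5,-7,-8.5,-10,-10,-10,-10,-10,-10,-10,-10,-10])

```text
time_s: 65.68
tool_pos: [0.5506, -0.0234, 0.0781]
tcp_rot: [179.7, 0.2, 128.0]
wrist_force: [-2.2, 1.7, 5.3]
width: 0.0313
```

>>> carry_out(hand=[1,1,1,1,1,1,1,1,1,1,1,1], travel=[[0,0,0],[0,0,0],[0,0,0],[0,0,0],[0,0,0],[0,0,0],[0,0,0],[0,0,0],[0,0,0],[0,0,0],[0,0,0],[0,0,0]], spin=[1,2,3,4,5,6,7,8,9,10,10,10])

```text
time_s: 67.18
tool_pos: [0.5505, -0.0235, 0.0781]
tcp_rot: [179.6, -0.2, 68.1]
wrist_force: [-1.7, 0.9, 2.8]
width: 0.0311
```

>>> carry_out(hand=[-0.4,-0.4,-0.4,-0.4,-0.4,-0.4,-0.4,-0.4,-0.4,-0.4,-0.4,-0.4,-0.4,1,1,1,1,1,1], travel=[[0,0,0],[0,0,0],[0,0,0],[0,0,0],[0,0,0],[0,0,0],[0,0,0],[0,0,0],[0,0,0],[0,0,0],[0,0,0],[0,0,0],[0,0,0],[0,0,0],[0,0,0],[0,0,0],[0,0,0],[0,0,0],[0,0,0]], spin=[0,0,0,0,-1.2,-2.5,-4,-5.5,-7,-8.5,-10,-10,-10,-10,-10,-10,-10,-10,-10])

```text
time_s: 69.55
tool_pos: [0.5506, -0.0234, 0.0783]
tcp_rot: [179.7, 0.2, 128.1]
wrist_force: [-1.8, 0.1, 5.2]
width: 0.0314
```

>>> carry_out(hand=[1,1,1,1,1,1,1,1,1,1,1], travel=[[0,0,0],[0,0,0],[0,0,0],[0,0,0],[0,0,0],[0,0,0],[0,0,0],[0,0,0],[0,0,0],[0,0,0],[0,0,0]], spin=[1,2,3,4,5,6,7,8,8.5,9,9])

```text
time_s: 70.92
tool_pos: [0.5505, -0.0235, 0.0783]
tcp_rot: [179.6, -0.1, 74.1]
wrist_force: [-1.0, -0.5, 4.6]
width: 0.0314
```

```bash
python3 -c "
from h import *
s=readout.state();print(s['tcp_rot'],s['ft_torque'].round(2),s['effort'][6])"
```

```text
[ 1.79627389e+02 -1.29424295e-01  7.40948363e+01] [-0.3   0.4  -0.15] -0.1736905239522457
```

Friction level still; continue in small increments until the stop shows.

>>> carry_out(hand=[1,1,1,1,1], travel=[[0,0,0],[0,0,0],[0,0,0],[0,0,0],[0,0,0]], spin=[0.2,0.4,0.5,0.5,0.5])

```text
time_s: 71.55
tool_pos: [0.5505, -0.0235, 0.0783]
tcp_rot: [179.6, -0.1, 71.1]
wrist_force: [0.2, -0.4, 4.5]
width: 0.0311
```

```bash
python3 -c "
from h import *
s=readout.state();print(s['tcp_rot'],s['ft_torque'].round(2),s['effort'][6])"
```

```text
[ 1.79639009e+02 -1.49971507e-01  7.10889136e+01] [-0.2   0.32  0.01] 0.025486477534286678
```

>>> carry_out(hand=[1,1,1,1,1], travel=[[0,0,0],[0,0,0],[0,0,0],[0,0,0],[0,0,0]], spin=[0.2,0.3,0.4,0.4,0.4])

```text
time_s: 72.18
tool_pos: [0.5505, -0.0236, 0.0783]
tcp_rot: [179.6, -0.2, 68.7]
wrist_force: [-0.3, 0.3, 4.0]
width: 0.0309
```

```bash
python3 -c "
from h import *
s=readout.state();print(s['tcp_rot'],s['ft_torque'].round(2),s['effort'][6])"
```

```text
[ 1.79643822e+02 -1.68134172e-01  6.86756281e+01] [-0.21  0.34 -0.01] 0.027985990745946765
```

>>> carry_out(hand=[1,1,1,1,1], travel=[[0,0,0],[0,0,0],[0,0,0],[0,0,0],[0,0,0]], spin=[0.2,0.3,0.4,0.4,0.4])

```text
time_s: 72.8
tool_pos: [0.5507, -0.0236, 0.0783]
tcp_rot: [179.6, -0.2, 66.3]
wrist_force: [-0.0, -1.7, 3.9]
width: 0.0311
```

```bash
python3 -c "
from h import *
s=readout.state();print(s['tcp_rot'],s['ft_torque'].round(2),s['effort'][6])"
```

```text
[179.62350574  -0.18391493  66.3000422 ] [-0.54  0.08  1.32] -1.342732384800911
```

>>> carry_out(hand=[1,1,1,1,1], travel=[[0,0,0],[0,0,0],[0,0,0],[0,0,0],[0,0,0]], spin=[0.2,0.3,0.4,0.4,0.4])

```text
time_s: 73.42
tool_pos: [0.551, -0.0237, 0.0784]
tcp_rot: [179.6, -0.2, 64.0]
wrist_force: [1.3, -3.2, 1.5]
width: 0.0314
```

```bash
python3 -c "
from h import *
s=readout.state();print(s['tcp_rot'],s['ft_torque'].round(2),s['effort'][6])"
```

```text
[179.59275732  -0.19050871  63.96088099] [-0.88 -0.29  2.82] -2.838030830025673
```

>>> carry_out(hand=[-0.4,-0.4,-0.4,-0.4,-0.4,-0.4,-0.4,-0.4,-0.4,-0.4,-0.4], travel=[[0,0,0],[0,0,0],[0,0,0],[0,0,0],[0,0,-3],[0,0,-7],[0,0,-11],[0,0,-15],[0,0,-17],[0,0,-17],[0,0,-17]], spin=[0,0,0,0,0,0,0,0,0,0,0])

```text
time_s: 74.8
tool_pos: [0.5491, -0.0235, 0.2474]
tcp_rot: [179.7, -0.2, 64.0]
wrist_force: [0.2, 0.0, -0.0]
width: 0.0598
```

```bash
python3 look.py w15 handle_top nut_top; python3 - <<'E'
from h import *
im=cv2.imread("pics/w15.png"); cv2.imwrite("pics/w15c.png",cv2.resize(im[40:290,180:480],(720,600),interpolation=cv2.INTER_CUBIC))
E
```

```text
74.8 [ 0.5491 -0.0235  0.2474] [ 1.7966e+02 -1.7000e-01  6.3950e+01] [-20.3  16.7  22.  103.9  -7.1  60.3  68.3]
handle_top 0.72 [523. 249.] [0.7013 0.1396 0.092 ]
handle_top 0.68 [315.  74.] [0.4527 0.0184 0.092 ]
nut_top 0.94 [321. 186.] [ 0.5476 -0.0222  0.085 ]
```

View pics/w15c.png

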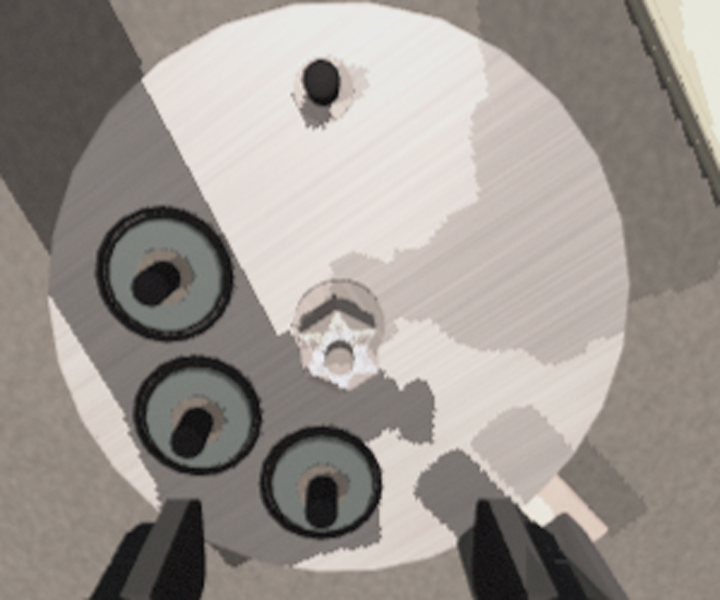

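```bash
python3 -c "
from h import *
print(r.sign_off())"
```

```text
the job is handed in; nothing more can be done
None
```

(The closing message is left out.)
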